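Rotate the tins: older stock forward, new tin behind

ROBOT

A 6-joint arm with a two-finger parallel gripper is mounted at the origin on the work surface. World frame = base frame: x ahead of the robot, y to its left, z up, the work surface at z = 0. Lengths are in m, angles in degrees, forces in N, time in s.
With the tool pointing down it reaches from about 0.375 to 0.9 m from the base axis. Payload 3.1 kg.
Tool frame: the origin (TCP) lies between the finger pads; the fingertips stand 19 mm ahead of it and the grasp point (between the pads) is the TCP; z points along the fingers, x is the direction in which the jaws open and shut, and the axes are right-handed (so a half turn about z gives the same grasp; the last joint's range is limited). The gripper opens to 87 mm and grips with 3 to 60 N. Pads are 19 mm wide; open, the fingers measure 117 mm over their backs; the gripper's body (75 mm by 190 mm) begins 51 mm behind the grasp point.
Start: joints at [53.543, 30.224, 82.088, -0, 67.689, -10.227], TCP at [0.276, 0.561, 0.242] pointing down, gripper open.
Joint ranges: [-176.69, 176.69], [-43.24, 126.21], [12.49, 139.97], [-82, 262], [0, 151.66], [-163.58, 163.58]. Speed limits (degrees/s): [159.86, 159.86, 180, 180, 180, 180].

INTERFACE

Orientations are given as a 3x3 rotation matrix whose columns are the frame's x, y, z axes.
In Python, from rig import read_state, capture, camera_info, hand_in, spot_in, silhouettes gives the robot as it stands.
- The arm moves only by the shell command python3 -m jog 'ROWS'. ROWS is text: rows parted by semicolons, each of 7 numbers parted by spaces: the shift along the tool's x, y, z in m, then the turn, a rotation vector about the tool's x, y, z in degrees, then the opening, from 0 (shut) to 1 (fully open). A call has 1 to 8 rows; each row is the pose to reach, as a shift and turn from the pose commanded when the call began, along the tool's axes at that moment; what a row does not reach only later rows make up. A row lasts 1/8 s, in which the tool goes at most 62.5 mm and 10.7 degrees, less where a joint would pass 70% of its speed; a pose out of reach is approached as far as the arm can. A call with a gripper value outside its range is refused whole. The fingers move at their own pace and stop on an object; the grip force is fixed at half the most. Time passes only in rows, so rows that repeat a pose let the fingers close. It gives the time, the measured TCP pose, the force and the opening at its end, in the units of the state.
- read_state(): the state, without advancing time (a new reading comes with each control period).
- capture(name): name is "scene" or "top"; returns (picture, depth): 420x560x3 uint8, red, green, blue; 420x560 float32, m along the optical axis (not along the pixel's ray), 0 where there is no reading.
- camera_info(name): a dict with "vfov" (degrees; the focal length in pixels is half the picture's height over the tangent of half this angle, whatever the lens; pixels are square), "cx", "cy" (the principal point, pixels), "R" (3x3) and "t" (3): a world point X has camera coordinates R X + t. Camera axes: x right, y down, z forward; pixel columns grow to the right and rows downward; lengths in m; the calibration is good to about 2 mm. A picture is of the moment at which its call begins. camera_info takes no time and is no camera call.
- hand_in(): hands the job in, once; it reports no verdict.
Trained networks look in the newest picture that a camera, given by its name, has taken for a name from the list of things; names that differ only in an ending like _2 or _b are one class to them, and where a whole thing is asked for, a point or a joint stands for the part that bears it (a point fixed in the world has none). Each returns a list of dicts, best first, with "score" (0 to 1); they miss things now and then, are a little off and sometimes report something else, mostly with a low value. They report only what shows in the picture. A call takes as long as a camera call. They do not tell look-alikes from the thing itself.
- spot_in(label, camera): "centre" ([x, y, z] in m, in world coordinates, good to about 4 mm: the middle of the surface that is visible of it).
- silhouettes(label, camera): "region" (420x560 bool, what is visible of it).
The state is a dict: "time_s": time; "joint_positions": joint angles; "qvel": joint speeds; "tau": joint torques, N m; "position": TCP position; "tcp_rot": TCP orientation; "force": force on the tool from outside, world axes, zero at the start; "moment": the same for the moment, N m; "opening": opening from 0.0 (shut) to 1.0 (fully open).
Only numpy, scipy, OpenCV 4.12 (cv2) and the standard library are available. Lean on these libraries where they do the work, as an engineer would, in place of code of your own. Each camera call takes 0.05 s, during which the arm holds its last target.

TASK

The milk pan's handle hangs over the yellow tins' row: first swing the handle round to the back of the hob, so that it sticks out over neither side of its half of the hob, keeping the pan standing on its cooking zone. Then restock the row first-in, first-out: bring both older yellow tins forward in their row, the first right up to the front stop and the second close behind it, and then take the new yellow tin from the grey tray and set it down gently behind them in the same row. Leave all other tins and the stock pot where they stand, and drop or tip nothing.

Things in the scene. Friction and masses are not known exactly. Their poses are not given: they have to be found in the camera images.
- hob: double induction hob, steel case with black glass top, 380 deep (x) x 580 wide (y) x 60 mm high, fixed. Origin: centre of its underside. Its own -x side is the front (control knobs, robot's side), +x the back, -y the side next to the rack. The glass top is 60 mm above the origin. The right half (own y -290 to 0 mm) carries the milk pan, the left half the stock pot.
- hob_zone (a point): centre of the right-hand cooking zone (a printed ring of 92 mm radius) on the glass, 35 mm behind and 145 mm to the -y side of the hob's origin; axes as the hob's
- pan_center (a point): loose milk pan, aluminium, 150 mm in diameter, rim 90 mm above its underside, about 0.7 kg, on the right-hand zone; point on its axis 45 mm above its underside. Own z up, own +x along the handle. The black handle, 22 mm wide, 13 mm thick, runs radially out to 245 mm from the axis, rising 9 degrees; it passes above the tins (tin tops 115 mm above the bench).
- pan_grip (a point): point in the middle of the pan's handle section, good to pinch across from above: 155 mm out from the pan's axis, 81.5 mm above the pan's underside; axes as the pan's
- pan_tip (a point): outer end of the pan's handle, 245 mm out from the pan's axis, 96 mm above the pan's underside
- stockpot_center (a point): steel stock pot with lid, 200 mm in diameter, about 160 mm high over its knob, on the hob's left-hand zone, two loop handles at its sides; point on its axis 60 mm above its underside. Leave it.
- rack: low fixed steel rack beside the hob, 256 deep (x) x 224 wide (y) mm. Origin: centre of its underside; own -x is the front (robot side). Two rows run along own x: yellow at own y +54 mm (by the hob), blue at -54. Tins stand on its board, 20 mm above the origin, between wire guides (18 mm high, 74 mm apart), a front stop (18 mm high) and a rear stop (40 mm high), 244 mm apart.
- row_front (a point): middle of the yellow row at the inner face of the front stop, on the board's surface; own +x leads back along the row, z up. A tin that touches the front stop has its centre 33 mm behind this point and 47.5 mm above it.
- row_back (a point): middle of the yellow row at the inner face of the rear stop, on the board, 244 mm behind row_front
- old_a_center (a point): older yellow-labelled tin, the nearer to the front of the two in the yellow row, about 0.4 kg; 66 mm in diameter, 95 mm tall; the point is its centre, half-way up (47.5 mm above its underside), z up along its axis. Tins grip the board well: pushed or dragged by its upper half, a tin tips.
- old_b_center (a point): older yellow-labelled tin, the rear one in the yellow row, about 0.4 kg; 66 mm in diameter, 95 mm tall; the point is its centre, half-way up (47.5 mm above its underside), z up along its axis
- new_tin_center (a point): the new yellow-labelled tin, on the grey tray (tray floor 4 mm thick, rim 14 mm high, 210 x 200 mm) with two tins of other kinds; about 0.4 kg; 66 mm in diameter, 95 mm tall; the point is its centre, half-way up (47.5 mm above its underside), z up along its axis
- blue_a_center (a point): blue tin in the blue row, front; leave it; 66 mm in diameter, 95 mm tall; the point is its centre, half-way up (47.5 mm above its underside), z up along its axis
- blue_b_center (a point): blue tin in the blue row, middle; leave it; 66 mm in diameter, 95 mm tall; the point is its centre, half-way up (47.5 mm above its underside), z up along its axis
- blue_c_center (a point): blue tin in the blue row, rear; leave it; 66 mm in diameter, 95 mm tall; the point is its centre, half-way up (47.5 mm above its underside), z up along its axis
- blue_spare_center (a point): blue tin on the tray; leave it; 66 mm in diameter, 95 mm tall; the point is its centre, half-way up (47.5 mm above its underside), z up along its axis
- red_spare_center (a point): red tin on the tray; leave it; 66 mm in diameter, 95 mm tall; the point is its centre, half-way up (47.5 mm above its underside), z up along its axis
Mind the look-alikes: they are no part of the job. Leave any purple look-alike of the part that bears new_tin_center alone.

How it is judged:
By the outcome, as a careful person would: the job done as asked, in the order asked, and still so for the second after the job is handed in, with the robot touching nothing.
It also fails if it takes over 62 s, if anything falls off the work surface, if the arm or the gripper's body presses on something with over 40 N, if the wrist force passes 120 N, or if a joint passes its speed limit or range.

## Working session

There is one attempt and no reset: what is moved stays moved. The work goes in short steps, Python scripts to look and compute and a shell command to move; the robot and the scene stay as the last step left them, time stands still between calls to the robot, and variables do not carry over. Pictures are saved under pics/ and viewed, and the job is handed in when it is done.

```bash
ls; mkdir -p pics; python3 - <<'E'
from rig import *
import cv2,numpy as np
s=read_state(); print(s)
for n in ("scene","top"):
    p,d=capture(n); cv2.imwrite(f"pics/{n}0.png",p[:,:,::-1]); np.save(f"pics/{n}0.npy",d)
    print(n,camera_info(n))
E
```

```text
pics
{'time_s': 0.0, 'joint_positions': array([ 5.35423022e+01,  3.02801927e+01,  8.21555336e+01, -1.28205640e-03,
        6.76874481e+01, -1.02297716e+01]), 'qvel': array([-0.02149603, -0.03659714,  0.04226527, -0.00727938, -0.03866354,
       -0.03009494]), 'tau': array([ 1.13240232e-03, -4.40042388e+01, -1.76593745e+01,  6.33267383e-02,
        5.83575584e-02, -1.74207762e-04]), 'position': array([0.27580836, 0.56009637, 0.24056315]), 'tcp_rot': array([[ 4.41934151e-01,  8.97046608e-01, -1.26082151e-03],
       [ 8.97044990e-01, -4.41935802e-01, -1.74137237e-03],
       [-2.11929434e-03, -3.61441698e-04, -9.99997689e-01]]), 'force': array([ 0.87842857, -0.33878903, -0.47762743]), 'moment': array([0.02939911, 0.00163121, 0.03235817]), 'opening': 0.997504314425246}
scene {'vfov': 56.479433849355146, 'cx': 281.20468546720167, 'cy': 201.75138126137747, 'R': array([[-0.6875294 ,  0.72593863, -0.01778841],
       [ 0.4321136 ,  0.38931765, -0.81345535],
       [-0.58359332, -0.56696108, -0.58135528]]), 't': array([ 0.32221288, -0.17682738,  1.48808948])}
top {'vfov': 51.27305344289772, 'cx': 282.77164314346544, 'cy': 205.1809334272939, 'R': array([[ 0.02894729, -0.99944021,  0.01677271],
       [-0.98185783, -0.03157581, -0.18697104],
       [ 0.18739599, -0.01105612, -0.98222223]]), 't': array([0.06154744, 0.54714341, 1.21480178])}
```

View pics/scene0.png

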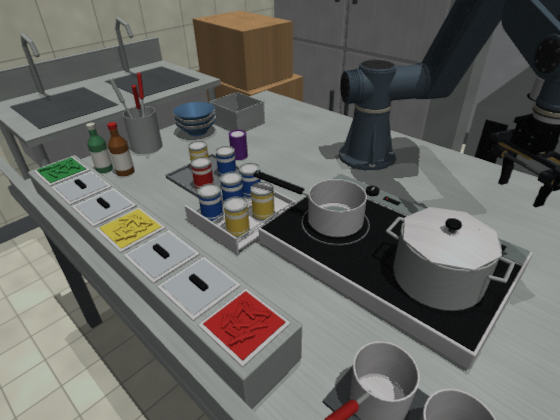

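View pics/top0.png

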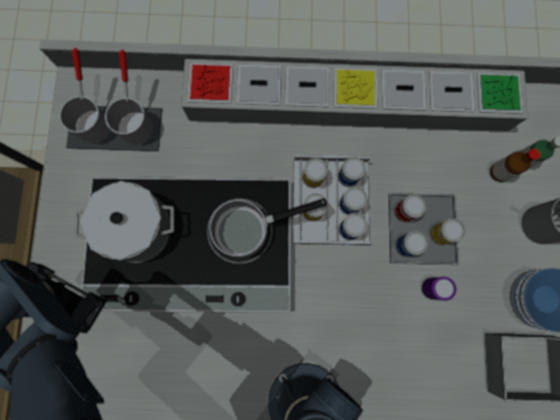

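```bash
python3 - <<'E'
from rig import *
import numpy as np
for c in ("top","scene"):
  for l in ["hob","hob_zone","pan_center","pan_grip","pan_tip","stockpot_center","rack","row_front","row_back","old_a_center","new_tin_center","blue_a_center","red_spare_center"]:
    try:
      r=spot_in(l,c)
      print(c,l,[(np.round(q["centre"],3).tolist(),round(q["score"],2)) for q in r])
    except Exception as e: print(l,e)
print(read_state()["time_s"])
E
```

```text
top hob [([0.364, 0.317, 0.058], 0.71)]
top hob_zone [([0.482, 0.19, 0.068], 0.75), ([0.365, 0.315, 0.058], 0.58)]
top pan_center [([0.476, 0.19, 0.067], 0.88), ([0.627, -0.008, 0.112], 0.28)]
top pan_grip [([0.48, 0.188, 0.069], 0.83), ([0.537, -0.279, 0.099], 0.3)]
top pan_tip [([0.48, 0.192, 0.069], 0.97)]
top stockpot_center [([0.463, 0.479, 0.19], 0.68)]
top rack [([0.551, -0.051, 0.02], 0.65)]
top row_front [([0.557, -0.055, 0.021], 0.83)]
top row_back [([0.479, 0.19, 0.065], 0.65), ([0.462, 0.48, 0.19], 0.59), ([0.555, -0.05, 0.022], 0.58), ([0.437, -0.278, 0.099], 0.43), ([0.624, -0.006, 0.112], 0.39)]
top old_a_center [([0.518, -0.007, 0.112], 0.82)]
top new_tin_center [([0.476, -0.379, 0.099], 0.94), ([0.322, -0.354, 0.095], 0.58), ([0.552, -0.116, 0.111], 0.18)]
top blue_a_center [([0.48, -0.114, 0.111], 0.98)]
top red_spare_center [([0.537, -0.281, 0.101], 0.67)]
scene hob [([0.559, 0.369, 0.061], 0.61), ([0.569, -0.105, 0.106], 0.53)]
scene hob_zone [([0.56, 0.372, 0.061], 0.84)]
scene pan_center [([0.482, 0.191, 0.114], 0.56)]
scene pan_grip [([0.486, 0.189, 0.118], 0.88)]
scene pan_tip [([0.481, 0.184, 0.116], 0.76)]
scene stockpot_center [([0.572, -0.106, 0.103], 0.7), ([0.524, 0.518, 0.18], 0.63)]
scene rack [([0.667, -0.018, 0.023], 0.97)]
scene row_front [([0.664, -0.013, 0.022], 0.9)]
scene row_back [([0.664, -0.01, 0.021], 0.84)]
scene old_a_center [([0.552, 0.007, 0.09], 0.58)]
scene new_tin_center [([0.335, -0.341, 0.067], 0.89), ([0.494, -0.374, 0.093], 0.87), ([0.521, 0.521, 0.182], 0.39)]
scene blue_a_center [([0.501, -0.111, 0.102], 0.82)]
scene red_spare_center [([0.558, -0.274, 0.078], 0.58), ([0.483, 0.192, 0.118], 0.33)]
1.4
```

The top view shows the pan at about (240,228) with its handle pointing right to (325,203) over the front yellow tin. Yellow tins are at (316,205) and (315,170). The tray is at (423,228) with the new yellow tin at (450,230), and the purple look-alike is at (440,288). Next I'll take precise measurements from depth.

```bash
cat > h.py <<'E'
import numpy as np,cv2
from rig import *
def cloud(n,d):
    c=camera_info(n);h,w=d.shape;f=h/2/np.tan(np.radians(c["vfov"]/2))
    v,u=np.mgrid[:h,:w]
    P=np.stack([(u-c["cx"])/f*d,(v-c["cy"])/f*d,d],-1)
    W=(P-c["t"])@c["R"]
    W[d<=0]=np.nan
    return W
def circ(xy):
    # robust circle fit for known radius
    from scipy.optimize import least_squares
    A=np.c_[2*xy,np.ones(len(xy))];s=np.linalg.lstsq(A,(xy**2).sum(1),rcond=None)[0]
    return s[:2],np.sqrt(s[2]+s[0]**2+s[1]**2)
E
python3 - <<'E'
from h import *
d=np.load("pics/top0.npy");W=cloud("top",d);p=cv2.imread("pics/top0.png")
X,Y,Z=W[...,0],W[...,1],W[...,2]
# tin tops
for z0,box in ((0.115,(0.4,0.7,-0.18,0.05)),(0.099,(0.4,0.6,-0.45,-0.22)),(0.095,(0.25,0.4,-0.45,-0.3))):
    m=(abs(Z-z0)<0.008)&(X>box[0])&(X<box[1])&(Y>box[2])&(Y<box[3])
    n,l,st,ce=cv2.connectedComponentsWithStats(m.astype(np.uint8))
    for i in range(1,n):
        if st[i,4]>60:
            q=W[l==i]; (c,r),a=cv2.minEnclosingCircle(q[:,:2].astype(np.float32)),0
            print("tin",st[i,4],ce[i].round(0),"mean",q.mean(0).round(4),"encl",np.round(c,4),round(r,4),"col",p[l==i].mean(0).round())
# hob edges: glass+case z~0.06
m=(abs(Z-0.06)<0.012)&(Y>-0.0)&(Y<0.7)&(X<0.8)&(X>0.2)
n,l,st,ce=cv2.connectedComponentsWithStats(m.astype(np.uint8));i=1+st[1:,4].argmax()
q=W[l==i];print("hob",q[:,:2].min(0),q[:,:2].max(0)); print(cv2.minAreaRect((q[:,:2]*1000).astype(np.float32)))
# rack
m=(abs(Z-0.022)<0.02)&(Z>0.01)&(Y>-0.2)&(Y<0.06)&(X<0.75)&(X>0.35)
n,l,st,ce=cv2.connectedComponentsWithStats(m.astype(np.uint8));i=1+st[1:,4].argmax()
q=W[l==i];print("rack",cv2.minAreaRect((q[:,:2]*1000).astype(np.float32)),q.min(0),q.max(0))
# pan rim
m=(Z>0.14)&(Z<0.16)&(np.hypot(X-0.48,Y-0.19)<0.09)
q=W[m];print("pan rim",m.sum(),circ(q[:,:2]),q[:,2].mean())
m=(Z>0.115)&(Z<0.175)&(np.hypot(X-0.49,Y-0.19)>0.09)&(X>0.4)&(X<0.65)&(Y<0.12)&(Y>-0.1)
q=W[m];
q=q[q[:,2]>0.13]
print("handle",len(q));
vx=cv2.fitLine(q[:,:2].astype(np.float32),cv2.DIST_HUBER,0,0.01,0.01).ravel();print(vx, q.min(0),q.max(0))
for y in np.arange(-0.07,0.12,0.02):
    k=abs(q[:,1]-y)<0.01
    if k.any(): print(round(y,2),q[k].mean(0).round(4),np.ptp(q[k],axis=0).round(3))
E
```

```text
tin 424 [353. 168.] mean [ 0.645  -0.1157  0.1126] encl [ 0.6449 -0.1154] 0.0337 col [124. 122. 116.]
tin 418 [315. 169.] mean [ 0.6385 -0.0088  0.1129] encl [ 0.6384 -0.009 ] 0.0334 col [124. 124. 118.]
tin 439 [355. 198.] mean [ 0.559  -0.1191  0.1128] encl [ 0.5599 -0.1187] 0.0338 col [125. 123. 118.]
tin 117 [313. 198.] mean [ 0.5569 -0.0027  0.1128] encl [ 0.5499 -0.0065] 0.0288 col [119. 119. 113.]
tin 126 [317. 212.] mean [ 0.5181 -0.016   0.113 ] encl [ 0.5251 -0.0126] 0.029 col [94. 97. 94.]
tin 449 [355. 225.] mean [ 0.4849 -0.1192  0.1128] encl [ 0.4849 -0.1193] 0.0334 col [125. 124. 118.]
tin 423 [414. 206.] mean [ 0.5463 -0.2881  0.0967] encl [ 0.5463 -0.2881] 0.0335 col [122. 121. 116.]
tin 437 [452. 230.] mean [ 0.4808 -0.3941  0.0967] encl [ 0.4811 -0.3934] 0.0337 col [122. 122. 117.]
tin 453 [415. 243.] mean [ 0.4427 -0.2899  0.0967] encl [ 0.443  -0.2897] 0.0339 col [123. 122. 116.]
tin 472 [444. 288.] mean [ 0.321  -0.3643  0.0927] encl [ 0.3214 -0.3641] 0.0342 col [118.  94. 103.]
hob [0.23336001 0.05136782] [0.62184483 0.63632575]
((428.2901306152344, 343.74969482421875), (380.5356140136719, 579.8090209960938), 1.219230055809021)
rack ((566.1260375976562, -64.27814483642578), (253.21859741210938, 224.83377075195312), 0.8051262497901917) [ 0.43906786 -0.17795005  0.01000251] [0.6937163  0.04860287 0.04195785]
pan rim 223 (array([0.46317808, 0.1962234 ]), np.float64(0.07325633466779051)) 0.14848540110421737
handle 445
[ 0.31465358 -0.9492066   0.5197674   0.0217971 ] [ 0.4847041  -0.03577185  0.13381191] [0.54705404 0.09942713 0.16364346]
-0.03 [ 0.5353 -0.0272  0.1592] [0.023 0.015 0.016]
-0.01 [ 0.5309 -0.0099  0.1571] [0.027 0.019 0.012]
0.01 [0.5237 0.01   0.1535] [0.026 0.018 0.018]
0.03 [0.5178 0.0295 0.1506] [0.027 0.019 0.014]
0.05 [0.5112 0.0502 0.1469] [0.027 0.019 0.012]
0.07 [0.5041 0.0699 0.1433] [0.026 0.017 0.014]
0.09 [0.4978 0.0898 0.1405] [0.027 0.019 0.013]
```

```bash
python3 - <<'E'
from h import *
W=cloud("top",np.load("pics/top0.npy"));S=cloud("scene",np.load("pics/scene0.npy"))
X,Y,Z=W[...,0],W[...,1],W[...,2]
# things behind the hob
k=(Y>0.05)&(Y<0.35)&(X>0.62)&(X<0.95)
for a in np.arange(0.62,0.95,0.03):
    q=k&(abs(X-a)<0.015); print(round(a,2),np.nanmax(Z[q]).round(3),end="; ")
print()
# scene tins tops
for z0,box in ((0.115,(0.4,0.7,-0.18,0.05)),(0.099,(0.4,0.6,-0.45,-0.22))):
    m=(abs(S[...,2]-z0)<0.006)&(S[...,0]>box[0])&(S[...,0]<box[1])&(S[...,1]>box[2])&(S[...,1]<box[3])
    n,l,st,ce=cv2.connectedComponentsWithStats(m.astype(np.uint8))
    for i in range(1,n):
        if st[i,4]>60:
            q=S[l==i]; c,r=cv2.minEnclosingCircle(q[:,:2].astype(np.float32)); print("scene tin",st[i,4],ce[i].round(),q.mean(0).round(4),np.round(c,4),round(r,4))
sx=S[...,0];sy=S[...,1];sz=S[...,2]
m=(sz>0.135)&(sz<0.165)&(np.hypot(sx-0.463,sy-0.196)<0.085);q=S[m];q=q[q[:,2]>0.145];print("scene pan",len(q),circ(q[:,:2]),q[:,2].mean())
# rack edges in top: per column/row extents
m=(Z>0.01)&(Z<0.05)&(Y>-0.2)&(Y<0.048)&(X<0.75)&(X>0.40)
q=W[m]
for nm,ax,sg in (("front x",0,-1),("back x",0,1),("y-",1,-1)):
    o=1-ax;pts=[]
    for b in np.arange(q[:,o].min()+.02,q[:,o].max()-.02,0.008):
        s=q[abs(q[:,o]-b)<0.004]
        if len(s): pts.append((b,sg*np.percentile(sg*s[:,ax],99)))
    pts=np.array(pts);f=np.polyfit(pts[:,0],pts[:,1],1);r=pts[:,1]-np.polyval(f,pts[:,0])
    g=abs(r)<0.004;f=np.polyfit(pts[g,0],pts[g,1],1);print(nm,"slope deg",np.degrees(np.arctan(f[0])),"mid",pts[g,0].mean(),np.polyval(f,pts[g,0].mean()),g.sum(),len(g))
p=cv2.imread("pics/top0.png")[140:290,190:480];cv2.imwrite("pics/topz.png",cv2.resize(p,None,fx=2.7,fy=2.7,interpolation=cv2.INTER_CUBIC))
E
```

```text
0.62 0.061; 0.65 0.007; 0.68 0.007; 0.71 0.01; 0.74 0.01; 0.77 0.008; 0.8 0.123; 0.83 0.135; 0.86 0.135; 0.89 0.14; 0.92 0.138; 
scene tin 421 [239. 173.] [ 0.5259 -0.1175  0.1124] [ 0.5218 -0.1138] 0.0704
scene tin 257 [209. 190.] [ 0.6452 -0.1132  0.1124] [ 0.645  -0.1146] 0.0363
scene tin 257 [262. 188.] [ 0.5379 -0.0077  0.1124] [ 0.5373 -0.0075] 0.0347
scene tin 300 [235. 204.] [ 0.6387 -0.0062  0.1124] [ 0.6381 -0.0068] 0.0346
scene tin 144 [197. 145.] [ 0.4819 -0.3914  0.0962] [ 0.4792 -0.3884] 0.0364
scene tin 159 [225. 150.] [ 0.4429 -0.2872  0.0963] [ 0.4431 -0.288 ] 0.0343
scene tin 172 [201. 162.] [ 0.5465 -0.2856  0.0965] [ 0.5466 -0.2848] 0.0365
scene pan 255 (array([0.46395931, 0.19996442]), np.float64(0.07328029583977974)) 0.1482542647116949
front x slope deg -0.4947945386318213 mid -0.06595005484267698 0.44065729238129353 24 24Traceback (most recent call last):
  File "<stdin>", line 27, in <module>
    raise TypeError("expected non-empty vector for x")
TypeError: expected non-empty vector for x
```

```bash
python3 -m jog '0 0 -0.05 0 0 0 1; 0 0 -0.09 0 0 0 1; -0.03 0.037 -0.09 0 0 5 1; -0.08 0.099 -0.09 0 0 12 1; -0.13 0.161 -0.09 0 0 20 1; -0.18 0.223 -0.09 0 0 28 1; -0.23 0.285 -0.09 0 0 36 1; -0.28 0.347 -0.09 0 0 45.5 1'
```

```text
time_s: 2.4
position: [0.4283, 0.2321, 0.3319]
tcp_rot: [[0.951, 0.309, 0.001], [0.309, -0.951, 0.0], [0.001, 0.0, -1.0]]
force: [0.6, -0.3, -0.5]
opening: 1.0
```

```bash
python3 -m jog '0 0 0 0 0 0 1;0 0 0 0 0 0 1'; cat >> h.py <<'E'
def delta(target,yaw=None):
    s=read_state();R=s["tcp_rot"];p=s["position"]
    d=R.T@(np.array(target)-p);y=np.degrees(np.arctan2(R[1,0],R[0,0]))
    print("pos",p.round(4),"yaw",y.round(2),"t",s["time_s"],"F",s["force"].round(1),"open",round(s["opening"],3),"shift",d.round(4),"turn z",None if yaw is None else round(y-yaw,2))
E
python3 -c "
from h import *;delta((0.5123,0.0509,0.20),18.3)"
```

```text
time_s: 2.65
position: [0.4275, 0.2339, 0.3316]
tcp_rot: [[0.95, 0.313, -0.0], [0.313, -0.95, 0.001], [-0.0, -0.001, -1.0]]
force: [-1.4, -0.7, -1.9]
opening: 0.997
pos [0.4275 0.2339 0.3316] yaw 18.25 t 2.65 F [-1.4 -0.7 -1.9] open 0.997 shift [0.0232 0.2005 0.1315] turn z -0.05
```

```bash
python3 -m jog '0.006 0.05 0.02 0 0 0 1;0.012 0.1 0.05 0 0 0 1;0.018 0.15 0.09 0 0 0 1;0.023 0.2 0.13 0 0 0 1;0.023 0.2 0.13 0 0 0 1;0.023 0.2 0.13 0 0 0 1' && python3 - <<'E'
from h import *;delta((0.5123,0.0509,0.1415),18.3)
p,d=capture("top");cv2.imwrite("pics/t1.png",cv2.resize(p[120:320,180:480,::-1],None,fx=2.6,fy=2.6))
p,d=capture("scene");cv2.imwrite("pics/s1.png",cv2.resize(p[100:300,150:450,::-1],None,fx=2.6,fy=2.6))
E
```

```text
time_s: 3.4
position: [0.5119, 0.0528, 0.2015]
tcp_rot: [[0.949, 0.315, -0.001], [0.315, -0.949, 0.001], [-0.001, -0.001, -1.0]]
force: [0.9, -0.5, 0.6]
opening: 1.005
pos [0.5119 0.0528 0.2015] yaw 18.38 t 3.4 F [ 0.9 -0.5  0.6] open 1.005 shift [-0.0002  0.002   0.06  ] turn z 0.08
```

View pics/t1.png

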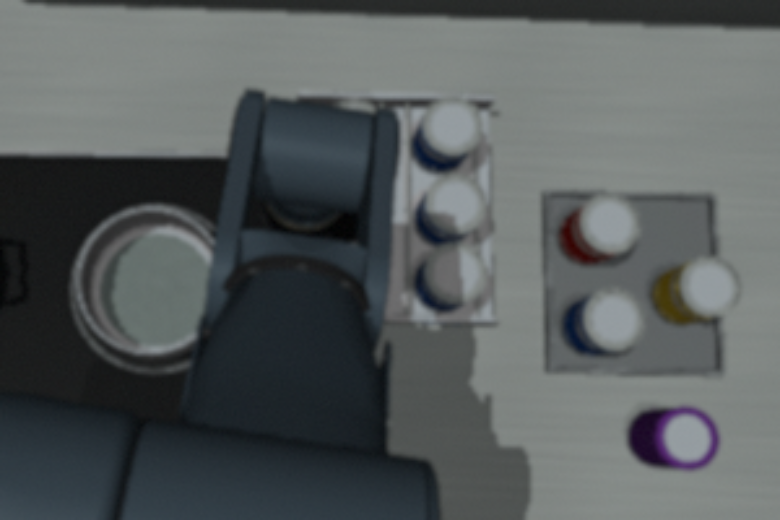

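View pics/s1.png

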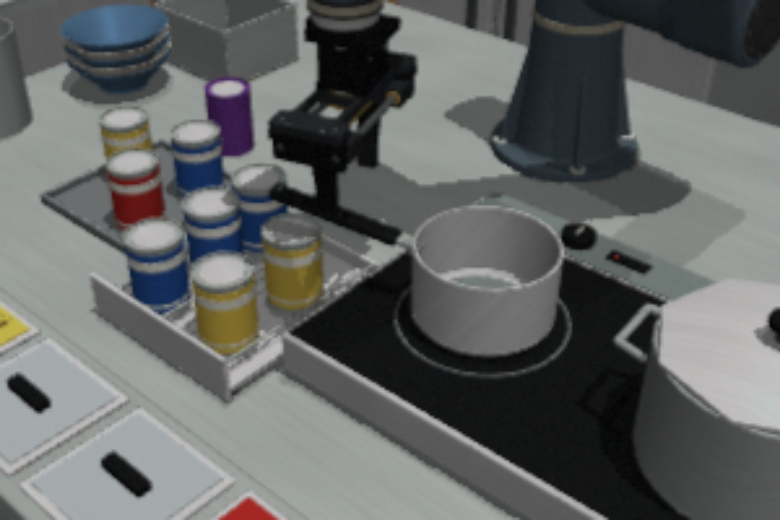

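The scene view shows the fingers straddling the handle at about (330,195) and clear of the tins. I'll descend and pinch.

```bash
python3 -m jog '0 0.002 0.02 0 0 0 1;0 0.002 0.04 0 0 0 1;0 0.002 0.058 0 0 0 1;0 0.002 0.058 0 0 0 1' && python3 -m jog '0 0 0 0 0 0 0.5;0 0 0 0 0 0 0.35;0 0 0 0 0 0 0.25;0 0 0 0 0 0 0.15;0 0 0 0 0 0 0.1;0 0 0 0 0 0 0.1' && python3 - <<'E'
from h import *
s=read_state();delta(s["position"],90)
p=s["position"];yaw=np.degrees(np.arctan2(s["tcp_rot"][1,0],s["tcp_rot"][0,0]))
c=np.array([0.4635,0.198]);print("radius",np.hypot(*(p[:2]-c)),"ang",np.degrees(np.arctan2(*(p[:2]-c)[::-1])))
# tool-frame rows for arc about axis located radius 155 opposite handle direction: hdir=+y tool? 
E
```

```text
time_s: 4.0
position: [0.512, 0.0508, 0.1437]
tcp_rot: [[0.949, 0.316, -0.001], [0.316, -0.949, 0.0], [-0.001, -0.001, -1.0]]
force: [-0.8, -0.5, -0.6]
opening: 0.997
time_s: 4.75
position: [0.5128, 0.0492, 0.1435]
tcp_rot: [[0.95, 0.313, -0.0], [0.313, -0.95, 0.0], [-0.0, -0.0, -1.0]]
force: [0.0, 0.9, -0.5]
opening: 0.403
pos [0.5128 0.0492 0.1435] yaw 18.26 t 4.75 F [ 0.   0.9 -0.5] open 0.403 shift [0. 0. 0.] turn z -71.74
radius 0.15675140954672762 ang -71.67139570525677
```

```bash
python3 -m jog '0 0 0 0 0 0 0.05;0 0 0 0 0 0 0.05;0 0 0 0 0 0 0.05;0 0 0 0 0 0 0.05'; python3 - <<'E'
import numpy as np
r=0.1555
for a in (4.5,9,13.5,18,22.5,27,31.5,36): print(a,round(r*np.sin(np.radians(a)),4),round(-r*(1-np.cos(np.radians(a))),4))
E
```

```text
time_s: 5.25
position: [0.5127, 0.0492, 0.1435]
tcp_rot: [[0.95, 0.314, -0.0], [0.314, -0.95, -0.0], [-0.0, 0.0, -1.0]]
force: [-0.2, -0.5, -0.6]
opening: 0.25
4.5 0.0122 -0.0005
9 0.0243 -0.0019
13.5 0.0363 -0.0043
18 0.0481 -0.0076
22.5 0.0595 -0.0118
27 0.0706 -0.0169
31.5 0.0812 -0.0229
36 0.0914 -0.0297
```

```bash
python3 -m jog '0.0122 -0.0005 0 0 0 -4.5 0.05;0.0243 -0.0019 0 0 0 -9 0.05;0.0363 -0.0043 0 0 0 -13.5 0.05;0.0481 -0.0076 0 0 0 -18 0.05;0.0595 -0.0118 0 0 0 -22.5 0.05;0.0706 -0.0169 0 0 0 -27 0.05;0.0812 -0.0229 0 0 0 -31.5 0.05;0.0914 -0.0297 0 0 0 -36 0.05' && python3 -c "
from h import *;delta((0.4635+.1555,0.198,0.1435),91)"
```

```text
time_s: 6.25
position: [0.5906, 0.1065, 0.1435]
tcp_rot: [[0.583, 0.813, 0.0], [0.813, -0.583, 0.0], [0.0, -0.0, -1.0]]
force: [-0.6, 0.1, 0.0]
opening: 0.248
pos [0.5906 0.1065 0.1435] yaw 54.34 t 6.25 F [-0.6  0.1  0. ] open 0.248 shift [ 0.0909 -0.0303  0.0001] turn z -36.66
```

```bash
python3 -m jog '0.0122 -0.0005 0 0 0 -4.5 0.05;0.0243 -0.0019 0 0 0 -9 0.05;0.0363 -0.0043 0 0 0 -13.5 0.05;0.0481 -0.0076 0 0 0 -18 0.05;0.0595 -0.0118 0 0 0 -22.5 0.05;0.0706 -0.0169 0 0 0 -27 0.05;0.0812 -0.0229 0 0 0 -31.5 0.05;0.0914 -0.0297 0 0 0 -36 0.05' && python3 -m jog '0 0 0 0 0 0 0.05; 0 0 0 0 0 0 0.4;0 0 0 0 0 0 0.7;0 0 0 0 0 0 1;0 0 0 0 0 0 1;0 0 0 0 0 0 1'&& python3 -c "
from h import *;delta((0.4635+.1555,0.198,0.1435),91)"
```

```text
time_s: 7.25
position: [0.6197, 0.198, 0.1435]
tcp_rot: [[-0.006, 1.0, 0.0], [1.0, 0.006, 0.0], [0.0, 0.0, -1.0]]
force: [0.2, -0.4, 0.4]
opening: 0.251
time_s: 8.0
position: [0.6196, 0.1975, 0.1435]
tcp_rot: [[-0.004, 1.0, -0.0], [1.0, 0.004, -0.0], [-0.0, -0.0, -1.0]]
force: [0.1, -0.0, 0.6]
opening: 0.734
pos [0.6196 0.1975 0.1435] yaw 90.25 t 8.0 F [ 0.1 -0.   0.6] open 0.734 shift [ 0.0005 -0.0006  0.    ] turn z -0.75
```

```bash
python3 -m jog '0 0 -0.03 0 0 0 1;0 0 -0.06 0 0 0 1;-0.04 -0.016 -0.065 0 0 0 1;-0.09 -0.036 -0.065 0 0 0 1;-0.14 -0.056 -0.065 0 0 0 1;-0.19 -0.076 -0.065 0 0 0 1;-0.205 -0.082 -0.065 0 0 0 1;-0.205 -0.082 -0.065 0 0 0 1' && python3 - <<'E'
from h import *;delta((0.538,-0.008,0.09),90.6)
p,d=capture("top");cv2.imwrite("pics/t2.png",cv2.resize(p[100:320,180:480,::-1],None,fx=2.6,fy=2.6))
W=cloud("top",d);X,Y,Z=W[...,0],W[...,1],W[...,2]
p,d=capture("scene");cv2.imwrite("pics/s2.png",cv2.resize(p[100:300,150:450,::-1],None,fx=2.6,fy=2.6));S=cloud("scene",d)
for n,A in (("top",W),("scene",S)):
  q=A[(A[...,2]>0.144)&(A[...,2]<0.16)&(np.hypot(A[...,0]-0.463,A[...,1]-0.196)<0.085)];print(n,circ(q[:,:2]))
  q=A[(A[...,2]>0.13)&(A[...,2]<0.175)&(A[...,0]>0.57)&(A[...,0]<0.75)&(A[...,1]>0.12)&(A[...,1]<0.28)]
  print(n,cv2.fitLine(q[:,:2].astype(np.float32),cv2.DIST_HUBER,0,.01,.01).ravel(),q.max(0))
for n,A in (("scene",S),):
  m=(abs(A[...,2]-.113)<0.005)&(A[...,0]>.45)&(A[...,0]<.7)&(A[...,1]>-.05)&(A[...,1]<.04)
  k,l,st,ce=cv2.connectedComponentsWithStats(m.astype(np.uint8))
  for i in range(1,k):
    if st[i,4]>50: print("tin",A[l==i].mean(0),st[i,4])
E
```

```text
time_s: 9.0
position: [0.5386, -0.0083, 0.2088]
tcp_rot: [[-0.002, 1.0, 0.001], [1.0, 0.002, 0.0], [0.0, 0.001, -1.0]]
force: [-0.1, 1.0, 0.7]
opening: 1.0
pos [ 0.5386 -0.0083  0.2088] yaw 90.13 t 9.0 F [-0.1  1.   0.7] open 1.0 shift [ 0.0003 -0.0007  0.1188] turn z -0.47
top (array([0.46299881, 0.19701625]), np.float64(0.0730052085794004))
top [0.9999843  0.00560331 0.6380585  0.19816335] [0.70669442 0.20964015 0.16460527]
scene (array([0.46401988, 0.19957997]), np.float64(0.07312591995245701))
scene [ 1.0000000e+00 -1.6491913e-04  6.4180195e-01  2.0551246e-01] [0.70859037 0.213122   0.16275836]
tin [ 0.53813079 -0.00705723  0.1124049 ] 259
tin [ 0.63879727 -0.0059219   0.11251606] 305
```

View pics/t2.png

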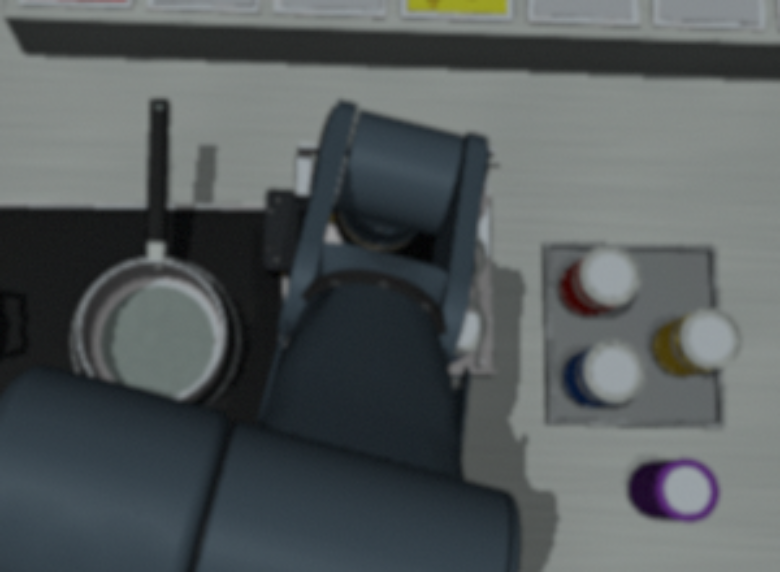

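View pics/s2.png

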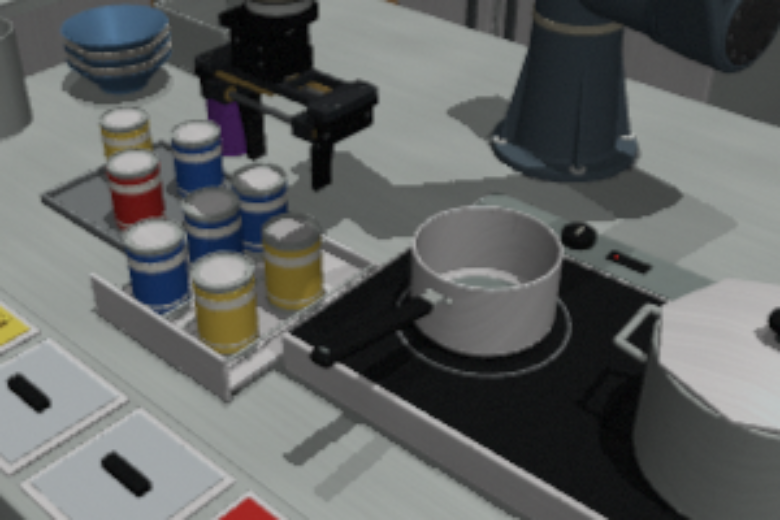

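The pan stayed on its zone ((155,335) in the top crop) and its handle now points straight back. The gripper is above old_a, so I'll descend and grip.

```bash
python3 -m jog '0 0 0.03 0 0 0 1;0 0 0.06 0 0 0 1;0 0 0.09 0 0 0 1;0 0 0.108 0 0 0 1;0 0 0.117 0 0 0 1;0 0 0.117 0 0 0 0.9;0 0 0.117 0 0 0 0.75;0 0 0.117 0 0 0 0.7' && python3 -m jog '0 0 0 0 0 0 0.65;0 0 0 0 0 0 0.6;0 0 0 0 0 0 0.6;0 0 0 0 0 0 0.6'
```

```text
time_s: 10.1
position: [0.5396, -0.0086, 0.0927]
tcp_rot: [[-0.006, 1.0, 0.003], [1.0, 0.006, -0.002], [-0.002, 0.003, -1.0]]
force: [-0.1, -4.8, 1.7]
opening: 0.767
time_s: 10.6
position: [0.5396, -0.0087, 0.0926]
tcp_rot: [[-0.005, 1.0, 0.003], [1.0, 0.005, -0.002], [-0.002, 0.003, -1.0]]
force: [0.3, -5.0, 5.6]
opening: 0.748
```

```bash
python3 -m jog '0 0 -0.003 0 0 0 0.6;0 0 -0.005 0 0 0 0.6;0 -0.01 -0.005 0 0 0 0.6;0 -0.02 -0.005 0 0 0 0.6;0 -0.03 -0.005 0 0 0 0.6;0 -0.04 -0.005 0 0 0 0.6;0 -0.05 -0.005 0 0 0 0.6;0 -0.055 -0.005 0 0 0 0.6' && python3 -m jog '0 -0.001 0 0 0 0 0.6;0 -0.002 0 0 0 0 0.6'
```

```text
time_s: 11.6
position: [0.4825, -0.0079, 0.0966]
tcp_rot: [[-0.005, 1.0, -0.001], [1.0, 0.005, 0.0], [0.0, -0.001, -1.0]]
force: [0.3, 0.1, -4.5]
opening: 0.751
time_s: 11.85
position: [0.4821, -0.0081, 0.0967]
tcp_rot: [[-0.005, 1.0, 0.001], [1.0, 0.005, -0.0], [-0.0, 0.001, -1.0]]
force: [-0.3, -0.4, -5.1]
opening: 0.754
```

```bash
python3 -m jog '0 0 0.001 0 0 0 0.6;0 0 0.002 0 0 0 0.6;0 -0.001 0.002 0 0 0 0.6;0 -0.002 0.002 0 0 0 0.6' && python3 -m jog '0 -0.001 0 0 0 0 0.6'&& python3 -m jog '0 -0.001 0 0 0 0 0.6'
```

```text
time_s: 12.35
position: [0.4808, -0.0081, 0.0947]
tcp_rot: [[-0.004, 1.0, 0.003], [1.0, 0.004, -0.0], [-0.0, 0.003, -1.0]]
force: [3.2, 1.2, -6.7]
opening: 0.752
time_s: 12.48
position: [0.4805, -0.0081, 0.0948]
tcp_rot: [[-0.004, 1.0, 0.005], [1.0, 0.004, -0.0], [-0.0, 0.005, -1.0]]
force: [4.8, 2.7, -7.1]
opening: 0.751
time_s: 12.6
position: [0.4802, -0.0082, 0.095]
tcp_rot: [[-0.003, 1.0, 0.006], [1.0, 0.003, -0.0], [-0.001, 0.006, -1.0]]
force: [5.5, 3.1, -6.5]
opening: 0.752
```

```bash
python3 -m jog '0 0.001 0.001 0 0 0 0.6;0 0.001 0.002 0 0 0 0.6;0 0.001 0.003 0 0 0 0.6' && python3 -c "
from h import *;delta((0.48,-.008,.0926))"
```

```text
time_s: 12.98
position: [0.4808, -0.0086, 0.0926]
tcp_rot: [[-0.005, 1.0, 0.005], [1.0, 0.005, -0.001], [-0.001, 0.005, -1.0]]
force: [4.1, 0.4, 10.8]
opening: 0.756
pos [ 0.4808 -0.0086  0.0926] yaw 90.26 t 12.975 F [ 4.1  0.4 10.8] open 0.756 shift [ 0.0006 -0.0008 -0.    ] turn z None
```

```bash
python3 -m jog '0 0 -0.001 0 0 0 0.8;0 0 -0.001 0 0 0 0.9;0 0 -0.001 0 0 0 1;0 0 -0.001 0 0 0 1;0 0 -0.03 0 0 0 1;0 0 -0.06 0 0 0 1' && python3 -m jog '0 0.04 -0.01 0 0 0 1;0 0.09 -0.01 0 0 0 1;0 0.14 -0.01 0 0 0 1;0 0.158 -0.01 0 0 0 1;0 0.158 -0.01 0 0 0 1' && python3 - <<'E'
from h import *;delta((0.6385,-0.0075,0.0926),90.6)
p,d=capture("scene");cv2.imwrite("pics/s3.png",cv2.resize(p[100:300,150:450,::-1],None,fx=2.6,fy=2.6));A=cloud("scene",d)
p,d=capture("top");cv2.imwrite("pics/t3.png",cv2.resize(p[100:320,180:480,::-1],None,fx=2.6,fy=2.6));B=cloud("top",d)
for n,A in (("scene",A),("top",B)):
  m=(abs(A[...,2]-.113)<0.005)&(A[...,0]>.42)&(A[...,0]<.7)&(A[...,1]>-.05)&(A[...,1]<.04)
  k,l,st,ce=cv2.connectedComponentsWithStats(m.astype(np.uint8))
  for i in range(1,k):
    if st[i,4]>50: print("tin",n,A[l==i].mean(0).round(4),st[i,4],ce[i])
E
```

```text
time_s: 13.72
position: [0.4777, -0.0079, 0.1517]
tcp_rot: [[-0.005, 1.0, -0.002], [1.0, 0.005, 0.001], [0.001, -0.002, -1.0]]
force: [-0.4, 0.2, -0.6]
opening: 0.994
time_s: 14.35
position: [0.6371, -0.0073, 0.1609]
tcp_rot: [[-0.005, 1.0, -0.0], [1.0, 0.005, -0.0], [-0.0, -0.0, -1.0]]
force: [0.2, 0.3, -0.9]
opening: 0.998
pos [ 0.6371 -0.0073  0.1609] yaw 90.29 t 14.35 F [ 0.2  0.3 -0.9] open 0.998 shift [-0.0002  0.0014  0.0683] turn z -0.31
tin scene [ 0.4795 -0.006   0.1122] 241 [276.47717842 180.21991701]
tin scene [ 0.6406 -0.0065  0.1123] 286 [234.79370629 204.08041958]
```

View pics/s3.png

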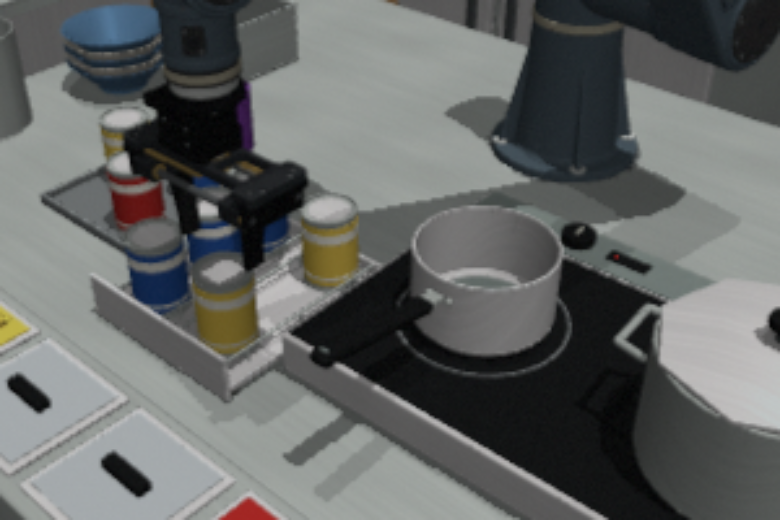

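View pics/t3.png

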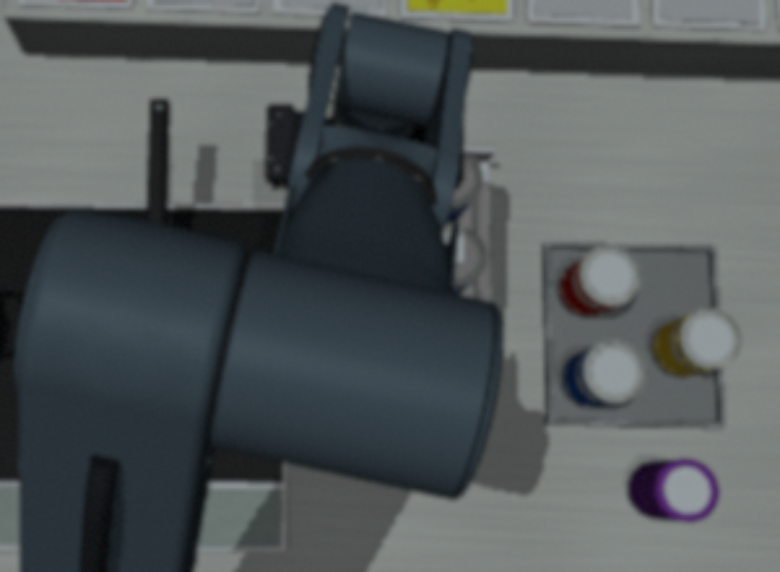

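```bash
python3 -m jog '0 0.001 0.025 0 0 0 1;0 0.001 0.045 0 0 0 1;0 0.001 0.06 0 0 0 1;0 0.001 0.067 0 0 0 1;0 0.001 0.067 0 0 0 0.9;0 0.001 0.067 0 0 0 0.75;0 0.001 0.067 0 0 0 0.65;0 0.001 0.067 0 0 0 0.6' && python3 -m jog '0 0 0 0 0 0 0.6;0 0 0 0 0 0 0.6;0 0 0 0 0 0 0.6'&& python3 -m jog '0 0 -0.003 0 0 0 0.6;0 0 -0.004 0 0 0 0.6;0 0 -0.004 0 0 0 0.6' && python3 -c "
from h import *;delta((0.549,-0.0085,0.095),90.6)"
```

```text
time_s: 15.45
position: [0.6382, -0.0083, 0.0955]
tcp_rot: [[-0.005, 1.0, 0.002], [1.0, 0.005, -0.002], [-0.002, 0.002, -1.0]]
force: [-0.5, -3.8, 4.0]
opening: 0.754
time_s: 15.82
position: [0.6383, -0.0082, 0.0956]
tcp_rot: [[-0.005, 1.0, 0.002], [1.0, 0.005, -0.002], [-0.002, 0.002, -1.0]]
force: [-1.4, -4.4, 5.0]
opening: 0.75
time_s: 16.2
position: [0.6367, -0.0065, 0.0977]
tcp_rot: [[-0.005, 1.0, -0.002], [1.0, 0.005, 0.001], [0.001, -0.002, -1.0]]
force: [-0.3, 0.4, -4.2]
opening: 0.748
pos [ 0.6367 -0.0065  0.0977] yaw 90.28 t 16.2 F [-0.3  0.4 -4.2] open 0.748 shift [-0.0016 -0.0877  0.0028] turn z -0.32
```

```bash
python3 -m jog '-0.001 -0.01 -0.002 0 0 0 0.6;-0.001 -0.022 -0.002 0 0 0 0.6;-0.001 -0.034 -0.002 0 0 0 0.6;-0.001 -0.046 -0.002 0 0 0 0.6;-0.001 -0.058 -0.002 0 0 0 0.6;-0.001 -0.07 -0.002 0 0 0 0.6;-0.001 -0.08 -0.002 0 0 0 0.6;-0.001 -0.085 -0.002 0 0 0 0.6' && python3 -m jog '0 0 0 0 0 0 0.6' && python3 - <<'E'
from h import *;delta((0.547,-0.0085,0.0956),90.6)
p,d=capture("scene");cv2.imwrite("pics/s4.png",cv2.resize(p[150:250,200:350,::-1],None,fx=5,fy=5,interpolation=cv2.INTER_CUBIC))
A=cloud("scene",d);m=(abs(A[...,2]-.115)<0.008)&(A[...,0]>.42)&(A[...,0]<.7)&(A[...,1]>-.05)&(A[...,1]<.04)
k,l,st,ce=cv2.connectedComponentsWithStats(m.astype(np.uint8))
for i in range(1,k):
    if st[i,4]>50: print("tin",A[l==i].mean(0).round(4),st[i,4],ce[i])
E
```

```text
time_s: 17.2
position: [0.5518, -0.0086, 0.1006]
tcp_rot: [[-0.005, 1.0, -0.0], [1.0, 0.005, 0.0], [0.0, -0.0, -1.0]]
force: [-0.6, 0.2, -4.9]
opening: 0.754
time_s: 17.32
position: [0.5524, -0.0087, 0.1006]
tcp_rot: [[-0.005, 1.0, 0.0], [1.0, 0.005, 0.0], [-0.0, 0.0, -1.0]]
force: [0.0, 0.5, -3.1]
opening: 0.751
pos [ 0.5524 -0.0087  0.1006] yaw 90.26 t 17.325 F [ 0.   0.5 -3.1] open 0.751 shift [ 0.0002 -0.0054  0.005 ] turn z -0.34
tin [ 0.5657 -0.0035  0.116 ] 231 [255.74025974 191.74458874]
```

View pics/s4.png

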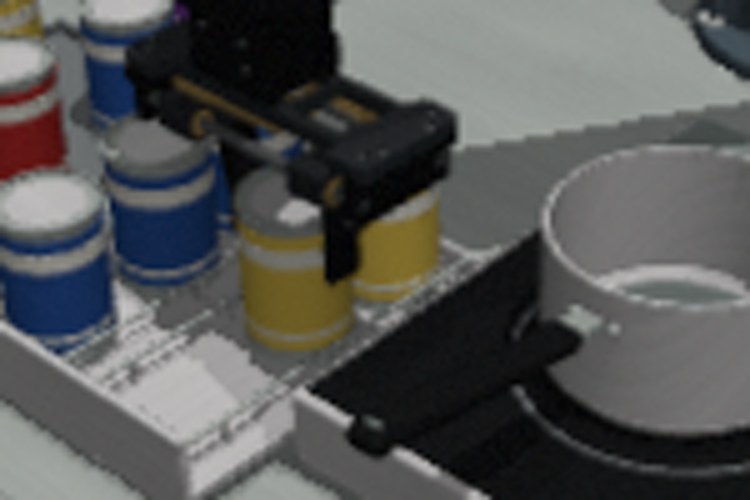

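The held tin is a few mm behind old_a, with old_b at (295,270) in the crop. I'll creep forward and watch the force.

```bash
python3 -m jog '0 -0.001 0.002 0 0 0 0.6;0 -0.002 0.003 0 0 0 0.6;0 -0.003 0.003 0 0 0 0.6' && python3 -m jog '0 -0.001 0 0 0 0 0.6;0 -0.0015 0 0 0 0 0.6' &&  python3 -m jog '0 -0.001 0 0 0 0 0.6;0 -0.001 0 0 0 0 0.6'
```

```text
time_s: 17.75
position: [0.5495, -0.0086, 0.0973]
tcp_rot: [[-0.005, 1.0, -0.0], [1.0, 0.005, 0.0], [0.0, -0.0, -1.0]]
force: [-0.1, -0.4, -4.5]
opening: 0.755
time_s: 18.0
position: [0.548, -0.0087, 0.0976]
tcp_rot: [[-0.005, 1.0, 0.0], [1.0, 0.005, -0.0], [-0.0, 0.0, -1.0]]
force: [1.7, 0.5, -3.6]
opening: 0.753
time_s: 18.25
position: [0.5469, -0.0087, 0.0976]
tcp_rot: [[-0.005, 1.0, -0.0], [1.0, 0.005, -0.0], [-0.0, -0.0, -1.0]]
force: [-1.0, 0.9, -4.2]
opening: 0.754
```

```bash
python3 -m jog '0 0 0.001 0 0 0 0.6;0 0 0.002 0 0 0 0.6;0 0 0.003 0 0 0 0.6;0 0 0.003 0 0 0 0.6'
```

```text
time_s: 18.75
position: [0.5471, -0.0087, 0.0955]
tcp_rot: [[-0.005, 1.0, 0.0], [1.0, 0.005, -0.0], [-0.0, 0.0, -1.0]]
force: [-1.5, 0.1, 4.9]
opening: 0.747
```

```bash
python3 -m jog '0 0 -0.001 0 0 0 0.8;0 0 -0.001 0 0 0 0.9;0 0 -0.001 0 0 0 1;0 0 -0.001 0 0 0 1;0 0 -0.03 0 0 0 1;0 0 -0.07 0 0 0 1;0 0 -0.1 0 0 0 1' && python3 -m jog '-0.05 -0.008 0 0 0 0 1;-0.1 -0.016 0 0 0 0 1;-0.15 -0.025 0 0 0 0 1;-0.2 -0.034 0 0 0 0 1;-0.25 -0.043 0 0 0 0 1;-0.3 -0.052 0 0 0 0 1;-0.35 -0.06 0 0 0 0 1;-0.383 -0.066 0 0 0 0 1' && python3 -m jog '0 0 0 0 0 0 1;0 0 0 0 0 0 1'&& python3 - <<'E'
from h import *;delta((0.481,-0.392,0.076),90.3)
p,d=capture("scene");cv2.imwrite("pics/s5.png",cv2.resize(p[100:300,150:450,::-1],None,fx=2.6,fy=2.6));A=cloud("scene",d)
p,d=capture("top");cv2.imwrite("pics/t5.png",cv2.resize(p[100:320,180:480,::-1],None,fx=2.6,fy=2.6));B=cloud("top",d)
for n,A in (("scene",A),("top",B)):
  m=(abs(A[...,2]-.113)<0.005)&(A[...,0]>.42)&(A[...,0]<.7)&(A[...,1]>-.16)&(A[...,1]<.04)
  k,l,st,ce=cv2.connectedComponentsWithStats(m.astype(np.uint8))
  for i in range(1,k):
    if st[i,4]>50: print("tin",n,A[l==i].mean(0).round(4),st[i,4],ce[i].round())
E
```

```text
time_s: 19.62
position: [0.5473, -0.0087, 0.1959]
tcp_rot: [[-0.005, 1.0, 0.001], [1.0, 0.005, -0.0], [-0.0, 0.001, -1.0]]
force: [0.4, -0.4, -0.5]
opening: 0.997
time_s: 20.62
position: [0.4822, -0.3946, 0.1944]
tcp_rot: [[-0.003, 1.0, 0.0], [1.0, 0.003, -0.001], [-0.001, 0.0, -1.0]]
force: [0.5, -0.7, -0.1]
opening: 1.0
time_s: 20.88
position: [0.4825, -0.3909, 0.1941]
tcp_rot: [[-0.005, 1.0, -0.001], [1.0, 0.005, 0.002], [0.002, -0.001, -1.0]]
force: [0.3, 0.9, 0.1]
opening: 1.003
pos [ 0.4825 -0.3909  0.1941] yaw 90.26 t 20.875 F [0.3 0.9 0.1] open 1.003 shift [-0.0013 -0.0014  0.1181] turn z -0.04
tin scene [ 0.5253 -0.1163  0.1123] 443 [240. 173.]
tin scene [ 0.5153 -0.006   0.1124] 510 [268. 185.]
tin scene [ 0.6456 -0.1128  0.1122] 270 [209. 190.]
tin top [ 0.6452 -0.1159  0.1128] 411 [353. 168.]
tin top [ 0.5595 -0.119   0.1126] 415 [355. 198.]
tin top [ 0.5135 -0.0088  0.1126] 859 [315. 213.]
tin top [ 0.4852 -0.1191  0.1127] 433 [355. 225.]
```

View pics/s5.png

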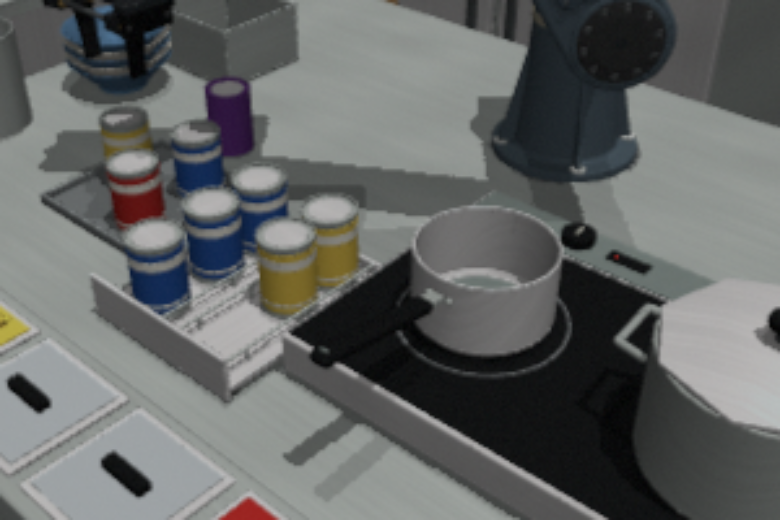

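View pics/t5.png

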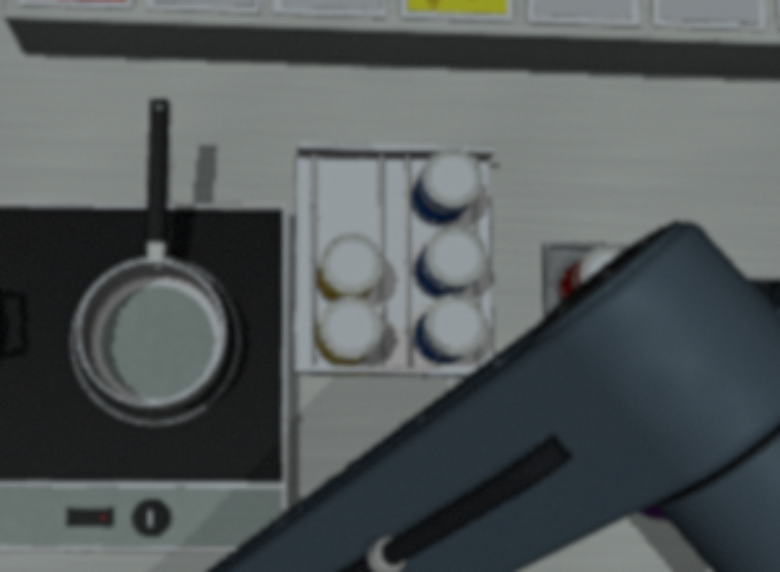

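```bash
python3 -m jog '-0.001 -0.001 0.03 0 0 0 1;-0.001 -0.001 0.06 0 0 0 1;-0.001 -0.001 0.09 0 0 0 1;-0.001 -0.001 0.108 0 0 0 1;-0.001 -0.001 0.117 0 0 0 1;-0.001 -0.001 0.117 0 0 0 0.9;-0.001 -0.001 0.117 0 0 0 0.75;-0.001 -0.001 0.117 0 0 0 0.65' && python3 -m jog '0 0 0 0 0 0 0.6;0 0 0 0 0 0 0.6;0 0 0 0 0 0 0.6;0 0 0 0 0 0 0.6' && python3 -m jog '0 0 -0.01 0 0 0 0.6;0 0 -0.03 0 0 0 0.6;0 0 -0.06 0 0 0 0.6;0 0 -0.1 0 0 0 0.6;0 0 -0.14 0 0 0 0.6;0 0 -0.16 0 0 0 0.6;0 0 -0.16 0 0 0 0.6' && python3 -c "
from h import *;delta((0.622,-0.0075,0.23),90.3)"
```

```text
time_s: 21.98
position: [0.4824, -0.394, 0.0787]
tcp_rot: [[-0.005, 1.0, 0.002], [1.0, 0.005, -0.003], [-0.003, 0.002, -1.0]]
force: [-1.2, -4.4, 1.8]
opening: 0.76
time_s: 22.48
position: [0.4825, -0.3942, 0.0787]
tcp_rot: [[-0.005, 1.0, 0.002], [1.0, 0.005, -0.003], [-0.003, 0.002, -1.0]]
force: [-0.8, -2.9, 4.7]
opening: 0.75
time_s: 23.35
position: [0.4819, -0.3925, 0.2384]
tcp_rot: [[-0.005, 1.0, 0.001], [1.0, 0.005, -0.0], [-0.0, 0.001, -1.0]]
force: [0.6, 0.7, -4.6]
opening: 0.755
pos [ 0.4819 -0.3925  0.2384] yaw 90.29 t 23.35 F [ 0.6  0.7 -4.6] open 0.755 shift [0.3843 0.142  0.0084] turn z -0.01
```

```bash
python3 -m jog '0.025 0.009 0 0 0 0 0.6;0.065 0.024 0 0 0 0 0.6;0.105 0.039 0 0 0 0 0.6;0.145 0.053 0 0 0 0 0.6;0.185 0.068 0 0 0 0 0.6;0.225 0.083 0 0 0 0 0.6;0.265 0.097 0 0 0 0 0.6;0.305 0.112 0 0 0 0 0.6' && python3 -m jog '0.035 0.012 0 0 0 0 0.6;0.062 0.022 0 0 0 0 0.6;0.076 0.027 0 0 0 0 0.6;0.078 0.028 0 0 0 0 0.6;0.078 0.028 0 0 0 0 0.6' && python3 - <<'E'
from h import *;delta((0.622,-0.008,0.0947),90.3)
p,d=capture("scene");cv2.imwrite("pics/s6.png",cv2.resize(p[100:300,150:450,::-1],None,fx=2.6,fy=2.6))
E
```

```text
time_s: 24.35
position: [0.5908, -0.0853, 0.2349]
tcp_rot: [[-0.005, 1.0, -0.006], [1.0, 0.005, 0.002], [0.002, -0.006, -1.0]]
force: [0.5, 0.1, -3.7]
opening: 0.756
time_s: 24.98
position: [0.6195, -0.0101, 0.2369]
tcp_rot: [[-0.004, 1.0, -0.002], [1.0, 0.004, -0.0], [-0.0, -0.002, -1.0]]
force: [0.2, -0.1, -4.1]
opening: 0.754
pos [ 0.6195 -0.0101  0.2369] yaw 90.24 t 24.975 F [ 0.2 -0.1 -4.1] open 0.754 shift [0.0022 0.0028 0.1422] turn z -0.06
```

View pics/s6.png

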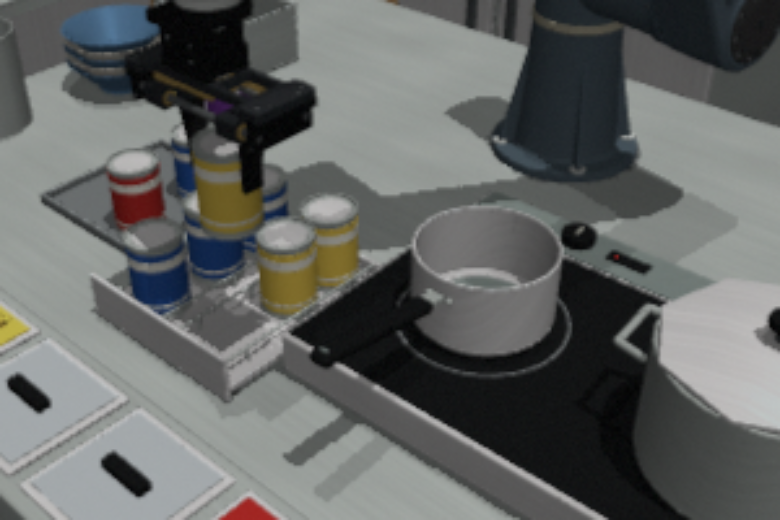

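```bash
python3 -m jog '0.002 0.003 0.01 0 0 0 0.6;0.002 0.0035 0.025 0 0 0 0.6;0.002 0.0035 0.03 0 0 0 0.6;0.002 0.0035 0.03 0 0 0 0.6' && python3 - <<'E'
from h import *;delta((0.623,-0.008,0.0947),90.3)
p,d=capture("scene");A=cloud("scene",d)
m=(abs(A[...,2]-.226)<0.01)&(A[...,0]>.56)&(A[...,0]<.68)&(A[...,1]>-.05)&(A[...,1]<.04);print(m.sum(),A[m].mean(0),A[m].max(0),A[m].min(0))
cv2.imwrite("pics/s7.png",cv2.resize(p[130:250,200:330,::-1],None,fx=5,fy=5))
E
```

```text
time_s: 25.52
position: [0.6229, -0.0073, 0.2065]
tcp_rot: [[-0.005, 1.0, -0.002], [1.0, 0.005, 0.0], [0.0, -0.002, -1.0]]
force: [-0.2, 0.2, -4.7]
opening: 0.751
pos [ 0.6229 -0.0073  0.2065] yaw 90.26 t 25.525 F [-0.2  0.2 -4.7] open 0.751 shift [-0.0007  0.0003  0.1118] turn z -0.04
266 [ 0.63427115 -0.0053508   0.22417222] [0.65409787 0.0399496  0.23598236] [ 0.60896591 -0.04902117  0.21618613]
```

View pics/s7.png

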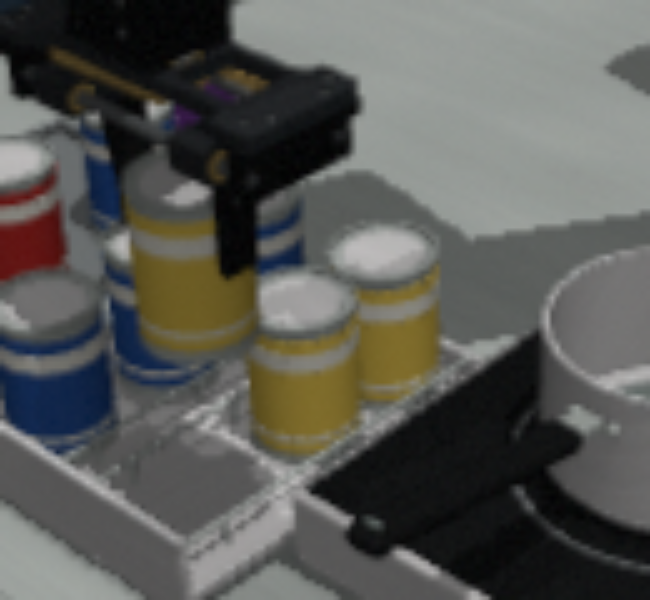

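```bash
python3 -m jog '-0.0005 0 0.015 0 0 0 0.6;-0.0005 0 0.035 0 0 0 0.6;-0.0005 0 0.055 0 0 0 0.6;-0.0005 0 0.073 0 0 0 0.6;-0.0005 0 0.088 0 0 0 0.6;-0.0005 0 0.098 0 0 0 0.6;-0.0005 0 0.104 0 0 0 0.6;-0.0005 0 0.106 0 0 0 0.6' && python3 -m jog '0 0 0.001 0 0 0 0.6;0 0 0.002 0 0 0 0.6;0 0 0.003 0 0 0 0.6;0 0 0.003 0 0 0 0.6'
```

```text
time_s: 26.58
position: [0.6237, -0.0078, 0.1014]
tcp_rot: [[-0.005, 1.0, 0.0], [1.0, 0.005, -0.0], [-0.0, 0.0, -1.0]]
force: [-0.2, -0.9, -4.4]
opening: 0.754
time_s: 27.08
position: [0.6235, -0.0078, 0.0986]
tcp_rot: [[-0.005, 1.0, 0.0], [1.0, 0.005, -0.0], [-0.0, 0.0, -1.0]]
force: [0.5, 1.2, -4.3]
opening: 0.75
```

```bash
python3 -m jog '0 0 0.001 0 0 0 0.6;0 0 0.002 0 0 0 0.6;0 0 0.002 0 0 0 0.6' && python3 -m jog '0 0 0.001 0 0 0 0.6;0 0 0.002 0 0 0 0.6;0 0 0.002 0 0 0 0.6'
```

```text
time_s: 27.45
position: [0.6234, -0.0078, 0.0964]
tcp_rot: [[-0.005, 1.0, -0.0], [1.0, 0.005, 0.0], [0.0, -0.0, -1.0]]
force: [-0.7, -0.3, -4.6]
opening: 0.749
time_s: 27.82
position: [0.6235, -0.0078, 0.0947]
tcp_rot: [[-0.005, 1.0, 0.0], [1.0, 0.005, -0.0], [-0.0, 0.0, -1.0]]
force: [-0.3, 0.1, -3.4]
opening: 0.749
```

```bash
python3 -m jog '0 0 0.0007 0 0 0 0.6;0 0 0.0014 0 0 0 0.6;0 0 0.0014 0 0 0 0.6'
```

```text
time_s: 28.2
position: [0.6235, -0.0078, 0.0946]
tcp_rot: [[-0.005, 1.0, 0.0], [1.0, 0.005, -0.0], [-0.0, 0.0, -1.0]]
force: [-3.9, 0.5, 5.4]
opening: 0.757
```

On the board (force has reversed to +5.4 N). I'll release and retreat up and away.

```bash
python3 -m jog '0 0 -0.001 0 0 0 0.8;0 0 -0.001 0 0 0 0.9;0 0 -0.001 0 0 0 1;0 0 -0.001 0 0 0 1;0 0 -0.03 0 0 0 1;0 0 -0.07 0 0 0 1;0 0 -0.12 0 0 0 1;0 0 -0.16 0 0 0 1' && python3 -m jog '-0.04 -0.02 0 0 0 0 1;-0.1 -0.05 0 0 0 0 1;-0.16 -0.08 0 0 0 0 1;-0.22 -0.11 0 0 0 0 1;-0.28 -0.13 0 0 0 0 1;-0.33 -0.13 0 0 0 0 1;-0.33 -0.13 0 0 0 0 1;-0.33 -0.13 0 0 0 0 1' && python3 - <<'E'
from h import *;delta((0.622,-0.008,0.0947),90.3)
p,d=capture("scene");cv2.imwrite("pics/s8.png",cv2.resize(p[100:300,150:450,::-1],None,fx=2.6,fy=2.6));A=cloud("scene",d)
p,d=capture("top");cv2.imwrite("pics/t8.png",cv2.resize(p[100:320,180:480,::-1],None,fx=2.6,fy=2.6));B=cloud("top",d)
for n,A in (("scene",A),("top",B)):
  m=(abs(A[...,2]-.113)<0.005)&(A[...,0]>.42)&(A[...,0]<.7)&(A[...,1]>-.16)&(A[...,1]<.04)
  k,l,st,ce=cv2.connectedComponentsWithStats(m.astype(np.uint8))
  for i in range(1,k):
    if st[i,4]>50: q=A[l==i];print("tin",n,q.mean(0).round(4),q.min(0).round(4),q.max(0).round(4),st[i,4])
# front stop top profile at yellow row
q=B[(abs(B[...,1]+.008)<.025)&(B[...,0]>.42)&(B[...,0]<.46)]
for x in np.arange(.432,.46,.003):
  k=abs(q[:,0]-x)<.0015
  if k.any(): print(round(x,3),q[k,2].mean().round(4))
E
```

```text
time_s: 29.2
position: [0.6238, -0.0078, 0.2551]
tcp_rot: [[-0.005, 1.0, 0.001], [1.0, 0.005, -0.0], [-0.0, 0.001, -1.0]]
force: [1.2, -0.3, -0.1]
opening: 1.002
time_s: 30.2
position: [0.4946, -0.3381, 0.2527]
tcp_rot: [[-0.004, 1.0, -0.001], [1.0, 0.004, 0.002], [0.002, -0.001, -1.0]]
force: [-0.3, 0.7, -0.8]
opening: 0.994
pos [ 0.4946 -0.3381  0.2527] yaw 90.21 t 30.2 F [-0.3  0.7 -0.8] open 0.994 shift [0.3294 0.1287 0.1584] turn z -0.09
tin scene [ 0.525  -0.1161  0.1122] [ 0.4512 -0.1528  0.1081] [ 0.5915 -0.0813  0.1162] 444
tin scene [ 0.5154 -0.006   0.1123] [ 0.4457 -0.0394  0.1081] [0.58   0.0278 0.1177] 512
tin scene [ 0.6455 -0.1127  0.1122] [ 0.6132 -0.1479  0.108 ] [ 0.6792 -0.0788  0.1167] 270
tin scene [ 0.6226 -0.0056  0.1124] [ 0.5891 -0.0403  0.108 ] [0.656  0.0286 0.1174] 297
tin top [ 0.6454 -0.1157  0.1128] [ 0.6135 -0.1492  0.1081] [ 0.6777 -0.0834  0.1178] 406
tin top [ 0.6222 -0.0084  0.1126] [ 0.5882 -0.0397  0.108 ] [0.654  0.0226 0.1179] 412
tin top [ 0.5592 -0.119   0.1128] [ 0.5266 -0.151   0.108 ] [ 0.5914 -0.0865  0.1177] 431
tin top [ 0.5126 -0.0088  0.1127] [ 0.4476 -0.0411  0.108 ] [0.5792 0.0237 0.1178] 869
tin top [ 0.4924 -0.1124  0.1127] [ 0.4588 -0.1467  0.108 ] [ 0.5182 -0.0869  0.1178] 282
0.432 -0.0001
0.435 0.0005
0.438 0.007
0.441 0.0247
0.444 0.0376
0.447 0.0738
0.45 0.0719
0.453 0.0814
0.456 0.0971
0.459 0.1027
```

View pics/s8.png

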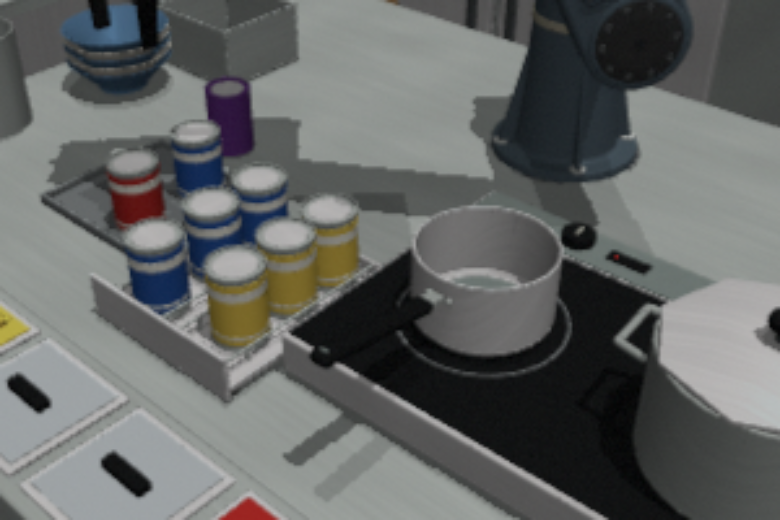

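View pics/t8.png

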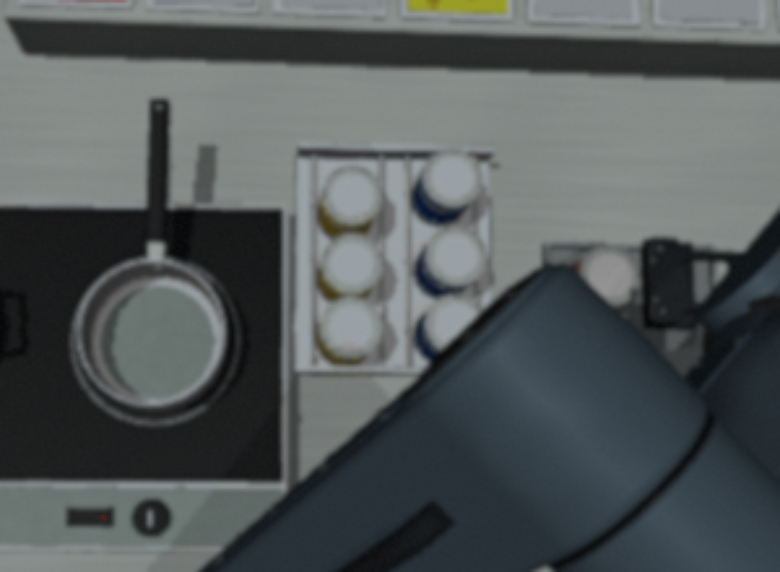

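All three yellow tins stand in line. The first one's front edge is at x≈0.447 m and the stop's inner face at x≈0.447 m. The pan is on its ring with its handle to the back, and everything else is where it was.

```bash
python3 -c "
from rig import *;print(hand_in(), read_state()['time_s'])"
```

```text
the job is handed in; nothing more can be done
the job is handed in; nothing more can be done
```

The job is handed in, finished at about 30 s of the 62 s allowed. `hand_in()` gives no verdict, so what follows rests on my own checks.

- **Pan:** I pinched the handle and swung it about 72° round the pan's axis. It now points straight back (within about 1° of the hob's x). The pan's axis is within about 4 mm of the zone centre, and it moved no more than about 1 mm during the swing.
- **Older tins:** I lifted each one a few mm, carried it forward and lowered it. The first touched the front stop (contact felt at about 5 N), and its front edge measures within about 1 mm of the stop's inner face. The second stands about 1 mm behind it.
- **New tin:** I took the yellow tin from the tray, not the purple look-alike, and set it down at about 5 N behind the other two, with a gap of about 8 mm.
- **Last pictures:** All tins in the rack are upright, and the blue middle and rear tins measure within 1 mm of where they began. The front blue tin and the tray tins were partly hidden by the arm in the top view, but the side view shows them standing. I checked the stock pot only by eye, and it looks unmoved.
- **Disagreement between checks:** The two cameras differ by about 2–3 mm in y, which is close to the stated calibration accuracy.

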